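# Index the painting turntable to its next hole

## Task

The painting turntable with the clear cup on it is locked by the red spring plunger on its arm: press the plunger down with the fingertips to free it, push the table one hole round, clockwise seen from above (the way of the yellow arrow), and let the plunger spring fully back up in that very next hole so that the table is locked again. The cup stays standing in its seat on the table, nothing is lifted, and the other things lying about stay where they are.

Things in the scene. Friction and masses are not known exactly. Their poses are not given: they have to be found in the camera images.
- stand: Fixed stand of the turntable; origin on the turning axis at its foot, on a fixed plywood board (355x705 mm, 80 mm above the table top). Its grey steel index plate (244 mm across, upper face 61 mm above the board, 9 mm thick) has 8 round holes, 45 degrees apart, on a circle of 105 mm radius.
- table_axis (a point): Centre of the turntable's upper face (a round dark mat, 177 mm across, 77 mm above the board (157 mm above the table top)), on the vertical turning axis. The point turns with the table: its x axis points outward along the arm that carries the plunger, z up.
- pad (a point): Middle of the upper face of the red plunger's pressing pad, 145 mm from the turning axis, 100 mm above the board when up (z = 0.180); moves with it. x points outward from the axis, z up. The pad is 40 mm long along x, open at both x ends, with an upright cheek at each y side (inner faces 44 mm apart, 20 mm higher than the pad): closed fingertips between them press it and push it round.
- plunger (a joint): How far the plunger is pressed down, m: 0 up, 0.014 at its stop; spring 4.5 N at 0, 8 N at the stop. Up in a hole, its orange pin (10 mm thick, seen in the hole) locks the table with 1.5 mm play each way. Pressed over 0.010 the table is free. Between holes a released plunger rides under the plate at about 0.009, and springs up to 0 by itself as the next hole comes over the pin.
- index_table (a joint): Turning angle of the table, rad, 0 at the start (locked in the first hole), growing clockwise seen from above; the next hole is at 0.785. It turns easily (friction about 0.05 N m) and stays where it is left.
- cup_mid (a point): Middle (half-way up) of the clear cup, 81 mm across and 91 mm high, loose, standing upright in a low ring (about 3 mm high) at the middle of the turntable, its rim 168 mm above the board.
- tape_mid (a point): Middle of a roll of cream masking tape, 98 mm across, 52 mm high, lying flat; a bystander.
- tube_mid (a point): Middle of a small white paint tube with a yellow cap, 24x81x15 mm, lying; a bystander.
- cap_yellow_mid (a point): Middle of a yellow marker cap standing upright, 17 mm thick, 46 mm high; a bystander.
- cap_green_mid (a point): Middle of a green marker cap standing upright, 17 mm thick, 46 mm high; a bystander.
- ink_mid (a point): Middle of a dark ink bottle standing upright, 37x57x134 mm; a bystander.
- pen_mid (a point): Middle of a black marker, 135x44x17 mm, lying; a bystander.
There are look-alikes about, which are no part of the job. Leave any purple look-alike of the part that bears cup_mid alone.

How it is judged:
By the outcome, as a careful person would: the job done as asked, in the order asked, and still so for the second after the job is handed in, with the robot touching nothing.
It also fails if it takes over 48 s, if anything falls off the work surface, if the arm or the gripper's body presses on something with over 40 N, if the wrist force passes 120 N, or if a joint passes its speed limit or range.

## Robot

A 6-joint arm with a two-finger parallel gripper is mounted at the origin on a cart in front of the work surface, level with it; the furniture and walls round the work are solid. World frame = base frame: x ahead of the robot, y to its left, z up, the work surface at z = 0. Lengths are in m, angles in rad, forces in N, time in s.
With the tool pointing down it reaches from about 0.4 to 0.925 m from the base axis. Payload 12.5 kg.
Tool frame: the origin (TCP) lies at the very end of the fingers, on their centre line; the grasp point (between the pads) lies 19 mm behind it (manip.tcp_to_grasp is the z of the grasp point in the tool frame, in m); z points along the fingers, y is the line along which they close (so a half turn about z gives the same grasp; the last joint's range is limited). The gripper opens to 95 mm and grips with 3 to 60 N. Pads are 20 mm wide; open, the fingers measure 119 mm over their backs; the gripper's body (75 mm by 180 mm) begins 59 mm behind the grasp point.
Start: joints at [1.064, 0.491, 1.559, -0, 1.092, -0.106], TCP at [0.244, 0.575, 0.215] pointing down, gripper open.
Joint ranges: [-3.1, 3.1], [-0.84, 2.19], [0.05, 2.79], [-1.13, 4.28], [0.06, 2.93], [-2.69, 2.69]. Speed limits (rad/s): [2.22, 2.22, 2.79, 3.14, 3.14, 3.14].

## Interface

Orientations are given as a rotation vector (axis times angle).
In Python, from bench import manip gives the robot as it stands.
- The arm moves only by the tool carry_out, never from a script. Its argument "moves" is one flat list of numbers, 7 for each row, row after row: the turn, a rotation vector about the tool's x, y, z in rad, then the shift along the tool's x, y, z in cm, then the opening, from -1 (shut) to 1 (fully open). A call has exactly 8 rows; each row is the pose to reach, as a shift and turn from the pose commanded when the call began, along the tool's axes at that moment; what a row does not reach only later rows make up. A row lasts 1/8 s, in which the tool goes at most 62.5 mm and 10.7 degrees, less where a joint would pass 70% of its speed; a pose out of reach is approached as far as the arm can. A call with a gripper value outside its range is refused whole. The fingers move at their own pace and stop on an object; "squeeze" is the grip in N (left out, the last holds). Time passes only in rows, so rows that repeat a pose let the fingers close, or fill a call up. It gives the time, the measured TCP pose, the force, the opening and the grip force at its end, in the units of the state.
- manip.get_obs(): the state, without advancing time (a new reading comes with each control period).
- manip.read_camera(name): name is "scene" or "top" or "wrist"; returns (picture, depth): 384x512x3 uint8, red, green, blue; 384x512 float32, m along the optical axis (not along the pixel's ray), 0 where there is no reading.
- manip.camera_params(name): a dict with "fov_y" (degrees; the focal length in pixels is half the picture's height over the tangent of half this angle, whatever the lens; pixels are square), "cx", "cy" (the principal point, pixels), "R" (3x3) and "t" (3): a world point X has camera coordinates R X + t. Camera axes: x right, y down, z forward; pixel columns grow to the right and rows downward; lengths in m; the calibration is good to about 2 mm. A picture is of the moment at which its call begins: read the wrist's pose just before it. camera_params takes no time and is no camera call; for the wrist camera it gives the pose at the moment of the call.
- manip.finish_job(): hands the job in; it is judged then, once.
The state is a dict: "time": time; "qpos": joint angles; "qvel": joint speeds; "effort": joint torques, N m; "ee_pos": TCP position; "ee_rot": TCP orientation; "contact_force": force on the tool from outside, world axes, zero at the start; "wrist_torque": the same for the moment, N m; "opening": finger opening in m; "grip_force": force on a finger pad.
Only numpy, scipy, OpenCV 4.12 (cv2) and the standard library are available. Lean on these libraries where they do the work, as an engineer would, in place of code of your own. Each camera call takes 0.05 s, during which the arm holds its last target. There are 200 camera calls.

## Working session

There is one attempt and no reset: what is moved stays moved. The work goes in short steps, Python scripts to look and compute and a tool call to move; the robot and the scene stay as the last step left them, time stands still between calls to the robot, and variables do not carry over. Pictures are saved under pics/ and viewed, at most 10 in all, crops included, and the job is handed in when it is done.

Besides the shell and the picture viewer there is one more tool, called after "Call:" as a command line: name --argument value ..., lists and objects as JSON in quotes. carry_out: Moves the arm, as the interface text tells. Its arguments: {"type":"object","properties":{"moves":{"type":"array"},"squeeze":{"type":"number"}},"required":["moves"]}

```bash
mkdir -p pics; cat > h.py <<'E'
import numpy as np,cv2
from bench import manip
def snap(n,f):
    p=manip.camera_params(n); im,d=manip.read_camera(n)
    cv2.imwrite(f'pics/{f}.png',im[:,:,::-1]); np.savez(f'pics/{f}.npz',im=im,d=d,R=p['R'],t=p['t'],k=[p['fov_y'],p['cx'],p['cy']])
def world(f,u,v,z=None):
    s=np.load(f'pics/{f}.npz'); fo,cx,cy=s['k']; F=192/np.tan(np.radians(fo)/2)
    r=np.array([(u-cx)/F,(v-cy)/F,1]); R,t=s['R'],s['t']
    if z is None: return R.T@(r*s['d'][int(v),int(u)]-t)
    o=-R.T@t; w=R.T@r; return o+w*(z-o[2])/w[2]
E
python3 - <<'E'
from h import *
snap('top','top0');snap('scene','scene0')
a=cv2.imread('pics/top0.png');b=cv2.imread('pics/scene0.png')
o=manip.get_obs();print(o)
E
```

```text
{'time': 0.1, 'qpos': array([ 1.06444238e+00,  4.91469881e-01,  1.55937307e+00,  1.80089679e-05,
        1.09167174e+00, -1.05605895e-01]), 'qvel': array([ 0.00075535, -0.00037093, -0.0006702 , -0.00120859, -0.00078072,
        0.00107855]), 'effort': array([ 1.97779671e-03, -6.13618112e+01, -2.58608562e+01,  6.93897670e-02,
        4.70655947e-02, -5.11258918e-05]), 'ee_pos': array([0.24369815, 0.57531456, 0.21414376]), 'ee_rot': array([-6.25244093e-01, -3.07844630e+00,  1.37337007e-03]), 'contact_force': array([-0.39541499,  0.21420357, -0.63190599]), 'wrist_torque': array([ 0.00457977,  0.00839162, -0.01181062]), 'grip_force': 0.0, 'opening': 0.09513111522408593}
```

View pics/top0.png

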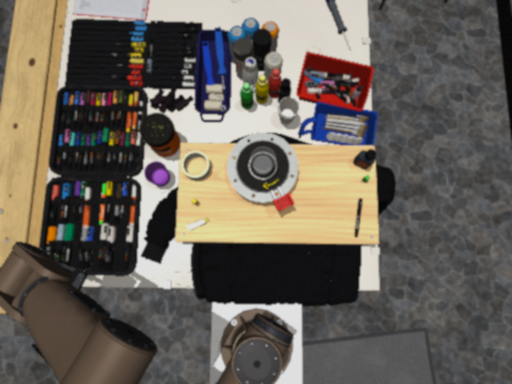

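View pics/scene0.png

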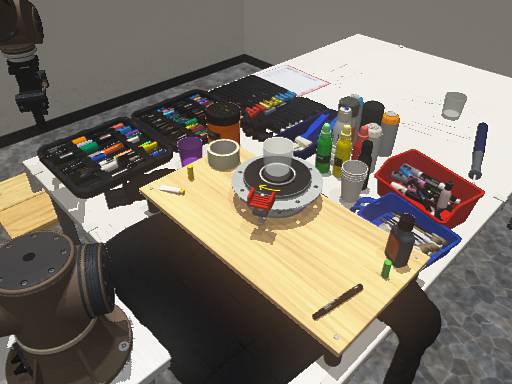

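The top view shows the turntable centre near (263,168) and the red pad near (284,202). The arrow points left, i.e. clockwise. I'll enlarge that area.

```bash
python3 - <<'E'
from h import *
a=cv2.imread('pics/top0.png')
cv2.imwrite('pics/c1.png',cv2.resize(a[125:220,215:310],None,fx=6,fy=6,interpolation=cv2.INTER_CUBIC))
for u,v,z in [(263,168,.157),(284,202,.18),(263,168,.141),(196,166,.132),(195,201,.12)]: print(u,v,world('top0',u,v,z),world('top0',u,v))
im=a[:,:,::-1].astype(int);m=(im[...,0]>140)&(im[...,1]<80)&(im[...,2]<80);m[:185]=0;m[:,:265]=0;m[220:]=0;m[:,305:]=0
ys,xs=np.nonzero(m);print(xs.mean(),ys.mean(),len(xs),world('top0',xs.mean(),ys.mean(),.185))
s=np.load('pics/top0.npz');print([round(float(s['d'][y,x]),3) for y,x in zip(ys,xs)][::5], s['R'],s['t'])
E
```

```text
263 168 [ 0.5917891  -0.01187485  0.157     ] [ 0.58856769 -0.0116413   0.17018453]
284 202 [ 0.47318879 -0.08157405  0.18      ] [ 0.47319659 -0.0815775   0.17995109]
263 168 [ 0.59569841 -0.01215828  0.141     ] [ 0.58856769 -0.0116413   0.17018453]
196 166 [0.60081545 0.21770921 0.132     ] [0.61401767 0.22570065 0.07843029]
195 201 [0.48116296 0.21742442 0.12      ] [0.47977597 0.2161301  0.12876401]
283.2176165803109 202.13471502590673 193 [ 0.4719059  -0.07867492  0.185     ]
[1.341, 1.337, 1.353, 1.355, 1.335, 1.348, 1.348, 1.347, 1.353, 1.333, 1.35, 1.349, 1.35, 1.323, 1.35, 1.349, 1.343, 1.324, 1.347, 1.345, 1.347, 1.323, 1.345, 1.352, 1.343, 1.342, 1.346, 1.348, 1.339, 1.346, 1.348, 1.35, 1.345, 1.345, 1.33, 1.348, 1.32, 1.34, 1.338] [[ 0.014015   -0.99976855  0.01632258]
 [-0.98078914 -0.01692174 -0.19433559]
 [ 0.19456681 -0.0132854  -0.98079929]] [-0.01621679  0.54982788  1.43064715]
```

View pics/c1.png

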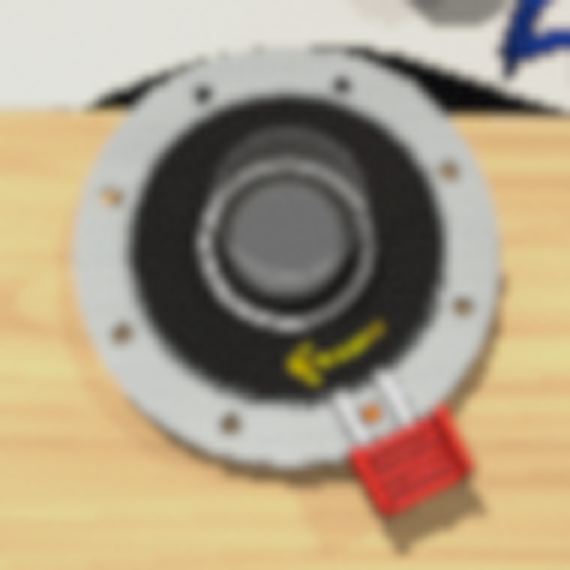

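The crop shows the 8 plate holes around the mat. The pin sits in the hole at (371,412) and the pad is centred near (412,462).

```bash
python3 - <<'E'
from h import *
H=[(203,94),(342,85),(450,170),(463,305),(371,412),(231,424),(121,333),(113,195)]
W=np.array([world('top0',215+x/6-.4,125+y/6-.4,.141)[:2] for x,y in H])
c=W.mean(0);r=W-c;print('c',c,'rad',np.hypot(*r.T))
a=np.unwrap(np.arctan2(r[:,1],r[:,0]));k=a+np.arange(8)*np.pi/4
print(np.degrees(a));th=(k.mean()-np.pi) ;
for j in range(8):
  t=k.mean()-j*np.pi/4
  if j in(4,5): print(j,np.degrees(t),'pad',c+.145*np.array([np.cos(t),np.sin(t)]))
print(world('top0',215+412/6-.4,125+462/6-.4,.18))
o=manip.get_obs();from scipy.spatial.transform import Rotation as R
print(R.from_rotvec(o['ee_rot']).as_matrix())
E
```

```text
c [ 0.6011894 -0.0100702] rad [0.10475271 0.10381002 0.1053677  0.1047602  0.10437832 0.10494874
 0.1054143  0.10455124]
[  28.26424001  -17.10215382  -61.96934309 -106.50804331 -152.2575158
 -196.62819808 -242.04763699 -287.31616149]
4 -151.94560157084908 pad [ 0.47322669 -0.0782651 ]
5 -196.94560157084908 pad [0.46248502 0.03219202]
[ 0.47447133 -0.07917149  0.18      ]
[[-9.20766165e-01  3.90114671e-01 -4.61155438e-04]
 [ 3.90114928e-01  9.20765826e-01 -7.98586237e-04]
 [ 1.13075960e-04 -9.15214807e-04 -9.99999575e-01]]
```

Call:
carry_out --moves '[0,0,-0.08,-2,-2.2,-1,-1,0,0,-0.18,-6,-6.6,-2,-1,0,0,-0.28,-10,-11,-2,-1,0,0,-0.38,-14,-15.4,-2,-1,0,0,-0.48,-18,-19.8,-2,-1,0,0,-0.58,-22,-24.2,-2,-1,0,0,-0.68,-26,-28.6,-2,-1,0,0,-0.78,-29,-31.9,-2,-1]' --squeeze 6

```text
time: 1.1
ee_pos: [0.3867, 0.1666, 0.2346]
ee_rot: [-0.596, 3.085, -0.0]
contact_force: [0.3, 0.6, -0.7]
opening: 0.0202
grip_force: 0.0
```

```bash
cat >> h.py <<'E'
from scipy.spatial.transform import Rotation as Ro
C=np.array([.6012,-.0101])
def st():
    o=manip.get_obs();M=Ro.from_rotvec(o['ee_rot']).as_matrix();p=o['ee_pos'];r=p[:2]-C
    print('t',round(o['time'],2),'p',p.round(4),'yaw',np.degrees(np.arctan2(M[1,0],M[0,0])).round(1),'tilt',M[:,2].round(3),'F',o['contact_force'].round(1),'polar',np.hypot(*r).round(4),np.degrees(np.arctan2(r[1],r[0])).round(2),'open',o['opening'],'j',o['qpos'].round(2));return o,M
def to(M,p,q,yaw=None):
    y0=np.arctan2(M[1,0],M[0,0]); s=M.T@(np.asarray(q)-p)*100
    print('shift cm',s.round(2),'turn', None if yaw is None else round(-((np.radians(yaw)-y0+np.pi)%(2*np.pi)-np.pi),3))
E
python3 - <<'E'
from h import *
o,M=st();to(M,o['ee_pos'],[.473,-.078,.235],208)
E
```

```text
t 1.1 p [0.3867 0.1666 0.2346] yaw -158.1 tilt [ 0.  0. -1.] F [ 0.3  0.6 -0.7] polar 0.2779 140.53 open 0.020169505271181356 j [ 0.25  0.17  2.   -0.    0.97 -1.7 ]
shift cm [  1.1  -25.91  -0.03] turn -0.107
```

Call:
carry_out --moves '[0,0,-0.05,0.2,-4,0,-1,0,0,-0.107,0.4,-9,0,-1,0,0,-0.107,0.6,-14,0,-1,0,0,-0.107,0.8,-19,0,-1,0,0,-0.107,1,-23,0,-1,0,0,-0.107,1.1,-26.1,0,-1,0,0,-0.107,1.1,-26.1,0,-1,0,0,-0.107,1.1,-26.1,0,-1]'

```text
time: 2.1
ee_pos: [0.4724, -0.0774, 0.2344]
ee_rot: [0.756, -3.049, -0.001]
contact_force: [-1.2, 0.5, 0.3]
opening: 0.0005
grip_force: 0.0
```

```bash
python3 - <<'E'
from h import *
o,M=st();to(M,o['ee_pos'],[.4735,-.0785,.185],208)
snap('wrist','w1')
E
```

```text
t 2.1 p [ 0.4724 -0.0774  0.2344] yaw -152.2 tilt [-0.001  0.    -1.   ] F [-1.2  0.5  0.3] polar 0.1454 -152.42 open 0.0004646930323851341 j [-0.3   0.26  1.88  0.    1.   -2.36]
shift cm [-0.05 -0.15  4.94] turn -0.003
```

View pics/w1.png

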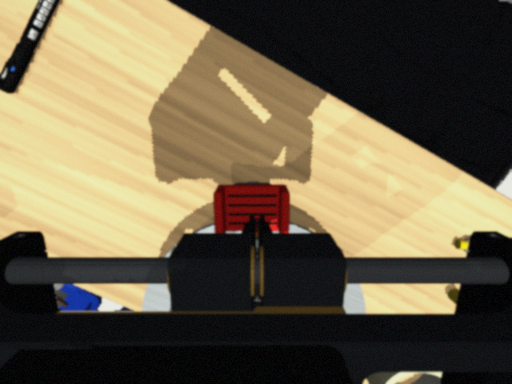

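The wrist view shows the closed fingertips at column ~257, over the red pad (columns 215–289), with the yaw aligned.

```bash
python3 - <<'E'
from h import *
for u,v in [(252,190),(252,215),(216,190),(288,190),(235,205),(270,205)]: print(u,v,world('w1',u,v))
a=world('w1',216,188,.2)[:2];b=world('w1',288.5,188,.2)[:2]
m=(a+b)/2-C;print('cheek mid',a,b,np.hypot(*(a-b)),np.hypot(*m),np.degrees(np.arctan2(m[1],m[0])))
E
```

```text
252 190 [ 0.46182465 -0.08715097  0.17866328]
252 215 [ 0.40951388 -0.11080642  0.40280701]
216 190 [ 0.47146452 -0.1128902   0.19254018]
288 190 [ 0.4654923  -0.03892958  0.07757997]
235 205 [ 0.47925228 -0.0937135   0.18012372]
270 205 [ 0.46624124 -0.06803406  0.17839613]
cheek mid [ 0.46790071 -0.11347842] [ 0.44292888 -0.06640949] 0.05328298416162961 0.16621787743444827 -151.29126668845674
```

Call:
carry_out --moves '[0,0,0,0,-0.1,1,-1,0,0,0,0,-0.2,2.5,-1,0,0,0,0,-0.2,4,-1,0,0,0,0,-0.2,5,-1,0,0,0,0,-0.2,5.6,-1,0,0,0,0,-0.2,6.2,-1,0,0,0,0,-0.2,6.7,-1,0,0,0,0,-0.2,6.7,-1]'

```text
time: 3.15
ee_pos: [0.4738, -0.0797, 0.1678]
ee_rot: [-0.756, 3.049, -0.0]
contact_force: [-2.6, -0.8, 6.4]
opening: 0.0005
grip_force: 3.3
```

```bash
python3 - <<'E'
from h import *
o,M=st()
E
```

```text
t 3.15 p [ 0.4738 -0.0797  0.1678] yaw -152.1 tilt [ 0. -0. -1.] F [-2.6 -0.8  6.4] polar 0.1452 -151.34 open 0.00048391124393483653 j [-0.3   0.35  1.96 -0.    0.83 -2.36]
```

Call:
carry_out --moves '[0,0,0,0,0,0.08,-1,0,0,0.03,0,0.4,0.08,-1,0,0,0.08,-0.05,1.14,0.08,-1,0,0,0.131,-0.12,1.89,0.08,-1,0,0,0.183,-0.24,2.64,0.08,-1,0,0,0.236,-0.4,3.38,0.08,-1,0,0,0.288,-0.6,4.12,0.08,-1,0,0,0.34,-0.83,4.84,0.08,-1]'

```text
time: 4.15
ee_pos: [0.4587, -0.0328, 0.1674]
ee_rot: [-0.227, 3.132, -0.001]
contact_force: [-1.4, -0.8, 6.7]
opening: 0.0003
grip_force: 3.4
```

```bash
python3 - <<'E'
from h import *
o,M=st()
snap('top','top1')
a=cv2.imread('pics/top1.png')
cv2.imwrite('pics/c2.png',cv2.resize(a[125:220,215:310],None,fx=6,fy=6,interpolation=cv2.INTER_CUBIC))
E
```

```text
t 4.15 p [ 0.4587 -0.0328  0.1674] yaw -171.7 tilt [ 0.001 -0.    -1.   ] F [-1.4 -0.8  6.7] polar 0.1443 -170.93 open 0.0003003602443119927 j [-0.22  0.32  2.01  0.    0.81 -1.93]
```

View pics/c2.png

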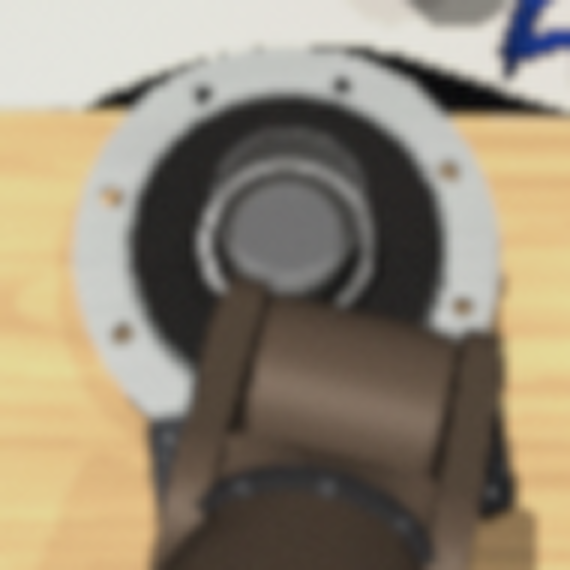

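The wrist hides the pad here, and the cup is still in its seat. The table is past the hole, so I'll raise the tips to just between the cheeks and look with the wrist camera.

Call:
carry_out --moves '[0,0,0,0,0,-0.3,-1,0,0,0,0,0,-0.6,-1,0,0,0,0,0,-0.9,-1,0,0,0,0,0,-1.2,-1,0,0,0,0,0,-1.5,-1,0,0,0,0,0,-1.7,-1,0,0,0,0,0,-1.7,-1,0,0,0,0,0,-1.7,-1]'

```text
time: 5.2
ee_pos: [0.4584, -0.033, 0.1838]
ee_rot: [0.229, -3.133, -0.0]
contact_force: [0.1, -0.7, 0.0]
opening: 0.0002
grip_force: 0.0
```

```bash
cat >> h.py <<'E'
def cheek(f,z=.191):
    im=np.load(f'pics/{f}.npz')['im'].astype(int);m=(im[...,0]>70)&(im[...,1]<35)&(im[...,2]<45)
    ys,xs=np.nonzero(m);v=np.percentile(ys,2)+4;r=xs[np.abs(ys-v)<2]
    a,b=[world(f,u,v,z)[:2] for u in (r.min(),r.max()+1)];m=(a+b)/2-C
    print('cheeks px',r.min(),r.max(),v,'w',np.hypot(*(a-b)).round(4),'ang',np.degrees(np.arctan2(m[1],m[0])).round(2),'rad',np.hypot(*m).round(3))
E
python3 - <<'E'
from h import *
cheek('w1',.2)
o,M=st();snap('wrist','w2');cheek('w2')
s=np.load('pics/w2.npz');print([(u,v,world('w2',u,v).round(3)) for u,v in [(235,150),(252,150),(252,160),(252,170)]])
E
```

```text
cheeks px 216 286 190.0 w 0.0523 ang -151.09 rad 0.165
t 5.2 p [ 0.4584 -0.033   0.1838] yaw -171.6 tilt [-0.  0. -1.] F [ 0.1 -0.7  0. ] polar 0.1446 -170.89 open 0.00020815035560525704 j [-0.22  0.3   1.99  0.    0.86 -1.93]
cheeks px 211 296 204.0 w 0.051 ang -170.53 rad 0.166
[(235, 150, array([ 0.421, -0.059,  0.078])), (252, 150, array([ 0.419, -0.043,  0.078])), (252, 160, array([ 0.428, -0.042,  0.078])), (252, 170, array([ 0.438, -0.04 ,  0.078]))]
```

View pics/w2.png

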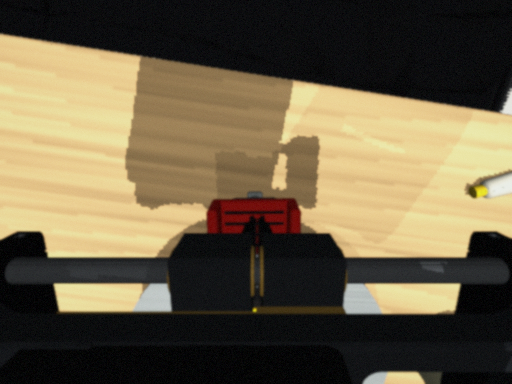

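The tips are centred between the cheeks and the table has turned 19.5°. I'll now push on the cheek only, with the plunger riding free.

Call:
carry_out --moves '[0,0,0,-0.01,0.51,0,-1,0,0,0.02,-0.06,1.26,0,-1,0,0,0.06,-0.14,2.02,0,-1,0,0,0.11,-0.27,2.77,0,-1,0,0,0.17,-0.43,3.51,0,-1,0,0,0.22,-0.63,4.24,0,-1,0,0,0.28,-0.87,4.96,0,-1,0,0,0.31,-1.06,5.43,0,-1]'

```text
time: 6.25
ee_pos: [0.461, 0.0227, 0.1838]
ee_rot: [0.259, 3.131, -0.001]
contact_force: [1.2, -3.8, -0.8]
opening: 0.0006
grip_force: 1.9
```

```bash
python3 - <<'E'
from h import *
o,M=st();snap('wrist','w3');cheek('w3')
E
```

```text
t 6.25 p [0.461  0.0227 0.1838] yaw 170.5 tilt [ 0.    -0.001 -1.   ] F [ 1.2 -3.8 -0.8] polar 0.144 166.85 open 0.0005984566073427614 j [-0.09  0.3   1.98 -0.    0.86 -1.5 ]
cheeks px 189 273 203.0 w 0.0503 ang 172.35 rad 0.166
```

Call:
carry_out --moves '[0,0,0.02,-0.03,0.38,0,-1,0,0,0.04,-0.07,0.76,0,-1,0,0,0.06,-0.12,1.13,0,-1,0,0,0.08,-0.16,1.38,0,-1,0,0,0.09,-0.2,1.63,0,-1,0,0,0.1,-0.24,1.83,0,-1,0,0,0.11,-0.28,2.03,0,-1,0,0,0.12,-0.32,2.2,0,-1]'

```text
time: 7.3
ee_pos: [0.4679, 0.0437, 0.1839]
ee_rot: [0.445, 3.11, 0.001]
contact_force: [-0.2, 0.2, -0.7]
opening: 0.0007
grip_force: 0.0
```

```bash
python3 - <<'E'
from h import *
o,M=st();snap('wrist','w4');cheek('w4');cheek('w4',.2)
for u,v in [(200,206),(215,210),(230,210),(240,206)]: print(u,v,world('w4',u,v).round(4),world('w3',u,v).round(4))
E
```

```text
t 7.3 p [0.4679 0.0437 0.1839] yaw 163.7 tilt [ 0.  0. -1.] F [-0.2  0.2 -0.7] polar 0.1438 158.02 open 0.0007438037646876096 j [-0.05  0.31  1.96  0.    0.86 -1.33]
cheeks px 195 284 206.0 w 0.0535 ang 162.02 rad 0.163
cheeks px 195 284 206.0 w 0.0505 ang 161.87 rad 0.166
200 206 [0.4403 0.0162 0.1866] [ 0.4409 -0.0117  0.1721]
215 210 [0.4476 0.0221 0.178 ] [ 0.4458 -0.0028  0.1704]
230 210 [0.4505 0.0313 0.1774] [0.4475 0.0071 0.1701]
240 206 [0.4496 0.0384 0.1779] [0.4461 0.0142 0.1692]
```

View pics/w4.png

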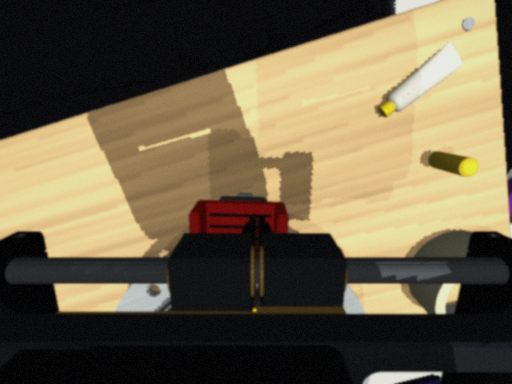

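The pad now reads z≈0.178, against 0.170 while riding, and the side force is zero, so the plunger has sprung up. I'll back off the cheek, lift, retract and check.

Call:
carry_out --moves '[0,0,0,0,-0.5,0,-1,0,0,0,0,-0.8,0,-1,0,0,0,0,-0.8,-2,-1,0,0,0,0,-0.8,-5,-1,0,0,0,0,-0.8,-8,-1,0,0,0,1,4,-8,-1,0,0,0,4,10,-8,-1,0,0,0,6,16,-8,-1]'

```text
time: 8.35
ee_pos: [0.4547, 0.2098, 0.2641]
ee_rot: [0.446, 3.109, 0.0]
contact_force: [0.3, -0.4, -0.3]
opening: 0.0005
grip_force: 0.0
```

Call:
carry_out --moves '[0,0,0,1,5,0,-1,0,0,0,1,9,0,-1,0,0,0,1,12,0,-1,0,0,0,1,14,0,-1,0,0,0,1,14,0,-1,0,0,0,1,14,0,-1,0,0,0,1,14,0,-1,0,0,0,1,14,0,-1]'

```text
time: 9.35
ee_pos: [0.4849, 0.3452, 0.2641]
ee_rot: [0.445, 3.11, 0.0]
contact_force: [0.9, 0.0, 0.8]
opening: 0.0004
grip_force: 0.0
```

```bash
python3 - <<'E'
from h import *
o,M=st();snap('top','top2');snap('scene','scene2')
a=cv2.imread('pics/top2.png')[125:220,180:310];b=cv2.imread('pics/scene2.png')[120:240,170:340]
a=cv2.resize(a,None,fx=4,fy=4,interpolation=cv2.INTER_CUBIC);b=cv2.resize(b,(520,367))
cv2.imwrite('pics/c3.png',np.vstack([a,b])[:, :][:747]) 
c=cv2.resize(np.hstack([cv2.resize(a,(400,292)),cv2.resize(b,(400,292))]),(800,292));cv2.imwrite('pics/c3.png',c)
im=np.load('pics/top2.npz')['im'].astype(int);m=(im[...,0]>120)&(im[...,1]<80)&(im[...,2]<80);m[:170]=0;m[225:]=0;m[:,:225]=0;m[:,305:]=0
ys,xs=np.nonzero(m);x,y=xs.mean(),ys.mean();p=world('top2',x,y,.185)[:2]-C;print(x,y,len(xs),np.degrees(np.arctan2(p[1],p[0])),np.hypot(*p),world('top2',x,y))
E
```

```text
t 9.35 p [0.4849 0.3452 0.2641] yaw 163.7 tilt [ 0.  0. -1.] F [0.9 0.  0.8] polar 0.3739 108.13 open 0.00040734205875844287 j [ 0.51  0.4   1.57  0.    1.17 -0.78]
248.76216216216216 204.76216216216216 185 162.77779607318158 0.1463410385407156 [0.46207577 0.03329754 0.18066307]
```

View pics/c3.png

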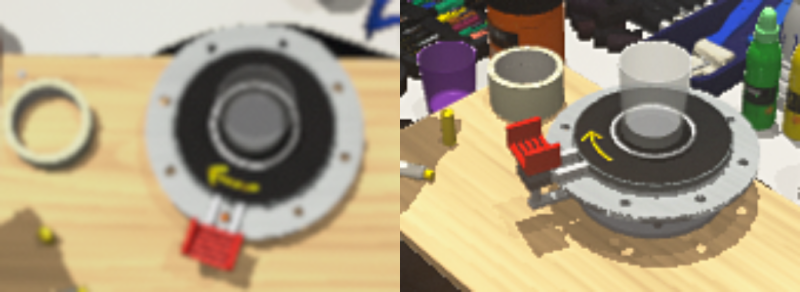

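The plunger is up (pad z≈0.181), with its orange pin in the next hole at 162.8° (expected ~163°). The cup is seated and the bystanders in view are in place, so I'm handing in.

```bash
python3 -c "
from bench import manip
print(manip.finish_job())"
```

```text
the job is handed in; nothing more can be done
None
```

The job is handed in: the turntable is one hole further clockwise and locked again with the plunger fully up, and the cup is still standing in its seat, at about 9.5 s on the robot's clock.

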